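Stand the dip probe in its cup and hold the analyser's cover open

ROBOT

A 6-joint arm with a two-finger parallel gripper is mounted at the origin on the work surface. World frame = base frame: x ahead of the robot, y to its left, z up, the work surface at z = 0. Lengths are in m, angles in rad, forces in N, time in s.
With the tool pointing down it reaches from about 0.4 to 0.925 m from the base axis. Payload 12.5 kg.
Tool frame: the origin (TCP) lies at the centre of the arm's flange, where the gripper is bolted on; the fingertips stand 190 mm ahead of it and the grasp point (between the pads) lies 171 mm ahead of it; z points along the fingers, y is the direction in which the jaws open and shut (so a half turn about z gives the same grasp; the last joint's range is limited). The gripper opens to 95 mm and grips with 3 to 60 N. Pads are 20 mm wide; open, the fingers measure 119 mm over their backs; the gripper's body (75 mm by 180 mm) begins 59 mm behind the grasp point.
Start: joints at [-1.361, 0.491, 1.559, -0, 1.092, -0.106], TCP at [0.194, -0.594, 0.405] pointing down, gripper open.
Joint ranges: [-3.1, 3.1], [-0.84, 2.19], [0.05, 2.79], [-1.13, 4.28], [0.06, 2.93], [-2.69, 2.69]. Speed limits (rad/s): [2.22, 2.22, 2.79, 3.14, 3.14, 3.14].

INTERFACE

Orientations are given as a unit quaternion [x, y, z, w].
In Python, from workcell import arm gives the robot as it stands. The module is installed in compiled form; this text tells all that it offers.
- The arm moves only by the tool send_rows, never from a script. Its argument "deltas" is a list that holds one entry, the list of rows, each a list of 6 numbers: the shift along the world's x, y, z in cm, then the turn, a rotation vector about the world's x, y, z in rad. A call has 1 to 12 rows; each row shifts and turns the pose as measured when the row begins; what a row does not reach is not made up. A row lasts 1/10 s, in which the tool goes at most 50 mm and 8.59 degrees, less where a joint would pass 70% of its speed; a pose out of reach is approached as far as the arm can. A call with a gripper value outside its range is refused whole. "jaw" is the closure, from 0 (fully open) to 1 (shut), set as the call begins (left out, the last holds). The fingers move at their own pace and stop on an object; "force" is the grip in N (left out, the last holds). Time passes only in rows, so rows that do not move let the fingers close. It gives the time, the measured TCP pose, the force and the opening at its end, in the units of the state.
- arm.state(): the state, without advancing time (a new reading comes with each control period).
- arm.read_camera(name): name is "scene" or "top" or "wrist"; returns (picture, depth): 420x560x3 uint8, blue, green, red; 420x560 float32, m along the optical axis (not along the pixel's ray), 0 where there is no reading.
- arm.camera_params(name): a dict with "intrinsics" (3x3 intrinsics, pixels), "view" (4x4, takes a point from world to camera coordinates). Camera axes: x right, y up, looking along -z (the intrinsics and any distortion apply to the point x, -y, -z); pixel columns grow to the right and rows downward; lengths in m; the calibration is good to about 2 mm. The wrist camera is an equidistant fisheye: a pixel r from the principal point sees the ray r / f radians off the axis. A picture is of the moment at which its call begins: read the wrist's pose just before it. camera_params takes no time and is no camera call; for the wrist camera it gives the pose at the moment of the call.
- arm.finish_job(): hands the job in, once; it reports no verdict.
The state is a dict: "clock": time; "joints": joint angles; "qd": joint speeds; "joint_torque": joint torques, N m; "tcp_pos": TCP position; "tool_rot": TCP orientation; "wrist_force": force on the tool from outside, world axes, zero at the start; "ft_torque": the same for the moment, N m; "opening": opening from 0.0 (shut) to 1.0 (fully open).
Only numpy, scipy, OpenCV 4.12 (cv2) and the standard library are available. Lean on these libraries where they do the work, as an engineer would, in place of code of your own. Each camera call takes 0.05 s, during which the arm holds its last target.

TASK

Get the bench analyser ready for loading: first stand the dip probe from its sloping rest tip-down in the steel cup and let go of it. Then tug the cover's handle gently upwards before touching the catch, to learn whether the cover is caught; if it will not lift, do not force it, but slide the catch knob all the way to its open side. Raise the cover well open, to about 60 degrees, and finish while still holding it there, because it falls shut by itself; leave the jar, the bottle and the tip box where they stand.

Things in the scene. Friction and masses are not known exactly. Their poses are not given: they have to be found in the camera images.
- analyser: Black bench instrument, fixed, 260 (x) x 240 (y) x 100 mm tall, origin at the centre of its underside; front faces its own -x, towards the robot; z up. Its flat top (deck) is 100 mm above the bench. The cover sits on the rear part; in front of it on the deck are the catch knob (right, -y side) and a flat display (left). A rail 14 mm high runs behind the cover.
- cover (a joint): Angle of the sample cover (rad), 0 closed, 1.2 hard stop. Grey shallow lid 160 x 160 x 24 mm, about 0.35 kg, hinged along its rear edge (analyser's y), front edge rising; falls shut when let go. If caught, it lifts only to about 0.04 rad (5 mm at the handle), then stops hard. Caught or not differs from start to start and cannot be seen: the catch looks closed either way.
- cover_handle (a point): Middle of the round bar of the U-shaped steel handle on the cover: bar 10 mm thick, 90 mm long along the analyser's y, centre line 35 mm above the cover's top (161 mm above the bench when closed), 130 mm in front of the hinge. Moves with the cover. The bar can turn between gripping fingers. Lifting the cover here takes about 3 N; a tug of 10 to 20 N tells.
- cover_hinge (a point): Middle of the cover's hinge line, which runs along the analyser's y axis, 102 mm above the bench; 100 mm behind the analyser's centre.
- catch (a joint): Travel of the sliding catch (m): 0 closed, 0.030 fully open (hard stop). It slides along the analyser's -y direction (to the right as seen from the robot) and stays where it is left; sliding takes about 2 N. From about 0.014 on the cover is always free.
- catch_knob (a point): Grip point of the catch's upright steel knob, a block 24 (analyser x) x 14 (analyser y) x 30 mm tall on the deck: on its middle axis, 22 mm above the deck, 10 mm below its top. It lies 60 mm in front of the handle bar and, closed, 33 mm to the right (-y) of the analyser's middle. A tongue runs from it back under the cover, 14 to 20 mm above the deck.
- rest: Grey plastic rest, fixed, base plate 120 (x) x 70 (y) x 8 mm, origin at the centre of its underside. Its open channel, 80 mm long, leans 0.6 rad from vertical towards its own +x and holds the probe between low side walls (28 mm wide over both).
- probe: Steel dip probe: round rod 12 mm thick, 180 mm long, about 50 g, with a black head 16 mm thick on its top 18 mm. Origin at the centre of its lower tip (tapered to 8 mm), +z along the rod to the head. At the start it leans in the rest 0.6 rad from vertical, head towards the rest's +x, its lower 80 mm in the channel, the upper part free in the air.
- probe_tip (a point): Centre of the probe's lower tip (its origin).
- probe_grip (a point): Point on the probe's axis, 148 mm above its tip (32 mm below its top end), a good place to grip it.
- cup: Plain round steel cup, loose, 0.5 kg, 50 mm outside diameter, 44 mm inside, 90 mm tall, floor 6 mm thick; upright, origin at the centre of its underside.
- cup_floor (a point): Centre of the cup's inner floor, 6 mm above its underside.
- jar: Bystander: amber glass jar, 52 mm diameter, 75 mm tall, loose, origin at the centre of its underside. Leave alone.
- wash_bottle: Bystander: white plastic bottle, 60 mm diameter, 150 mm tall, loose, origin at the centre of its underside. Leave alone.
- tip_box: Bystander: grey box 80 x 60 x 50 mm tall, loose, origin at the centre of its underside. Leave alone.

How it is judged:
By the outcome, as a careful person would: the job done as asked, in the order asked, and still so for the second after the job is handed in, while the arm keeps its last pose, push and grip.
It also fails if it takes over 64 s, if anything falls off the work surface, if the arm or the gripper's body presses on something with over 40 N, if the wrist force passes 120 N, or if a joint passes its speed limit or range.

## Working session

There is one attempt and no reset: what is moved stays moved. The work goes in short steps, Python scripts to look and compute and a tool call to move; the robot and the scene stay as the last step left them, time stands still between calls to the robot, and variables do not carry over. Pictures are saved under pics/ and viewed, and the job is handed in when it is done.

Besides the shell and the picture viewer there is one more tool, called after "Request:" as name(argument=value, ...), one argument or row to a line, values as JSON. send_rows: Moves the arm, as the interface text tells. Its arguments: {"type":"object","properties":{"deltas":{"type":"array","items":{"type":"array","items":{"type":"array","items":{"type":"number"}}}},"jaw":{"type":"number"},"force":{"type":"number"}},"required":["deltas"]}

```bash
mkdir -p pics
python3 - <<'E'
from workcell import arm
import cv2, numpy as np
print(arm.state())
for n in ["scene","top"]:
    p,d=arm.read_camera(n); cv2.imwrite(f"pics/{n}0.png",p); np.save(f"{n}0.npy",d); cv2.imwrite(f"{n}0raw.png",p)
    c=arm.camera_params(n); print(n,c); np.savez(f"{n}cam.npz",**{k:np.array(c[k]) for k in("intrinsics","view")})
    print((d>0).mean())
E
```

```text
{'clock': 0.0, 'joints': array([-1.36062681e+00,  4.91518834e-01,  1.55945640e+00, -5.34526850e-06,
        1.09168339e+00, -1.05600039e-01]), 'qd': array([ 0.00088395, -0.00016774, -0.0007383 ,  0.00204978,  0.00204137,
        0.00081935]), 'joint_torque': array([ 9.54511706e-04, -6.12640285e+01, -2.58178854e+01,  6.92378869e-02,
        4.82811104e-02, -1.16517635e-04]), 'tcp_pos': array([ 0.19410489, -0.59405008,  0.40418454]), 'tool_rot': array([ 9.87561734e-01,  1.57230840e-01, -3.02220265e-05, -5.32131428e-04]), 'wrist_force': array([-0.67290342, -0.38406358,  0.0806051 ]), 'ft_torque': array([-0.07783367,  0.00933216,  0.02399984]), 'opening': 0.9968113944617312}
scene {'intrinsics': array([[394.83013383,   0.        , 280.50989215],
       [  0.        , 394.83013383, 209.35782743],
       [  0.        ,   0.        ,   1.        ]]), 'view': array([[ 0.75736726,  0.65272651, -0.0185185 , -0.43408425],
       [-0.43565817,  0.5262185 ,  0.73027121,  0.20142032],
       [ 0.48641216, -0.54501577,  0.6829063 , -1.12548828],
       [ 0.        ,  0.        ,  0.        ,  1.        ]])}
0.9959311224489796
top {'intrinsics': array([[520.73793487,   0.        , 273.61024593],
       [  0.        , 520.73793487, 205.29604413],
       [  0.        ,   0.        ,   1.        ]]), 'view': array([[ 0.11717091, -0.99310975, -0.00200103, -0.12444036],
       [ 0.97150379,  0.11420326,  0.2076969 , -0.6205459 ],
       [-0.20603729, -0.02628004,  0.97819119, -0.9103426 ],
       [ 0.        ,  0.        ,  0.        ,  1.        ]])}
0.9961011904761905
```

View pics/scene0.png

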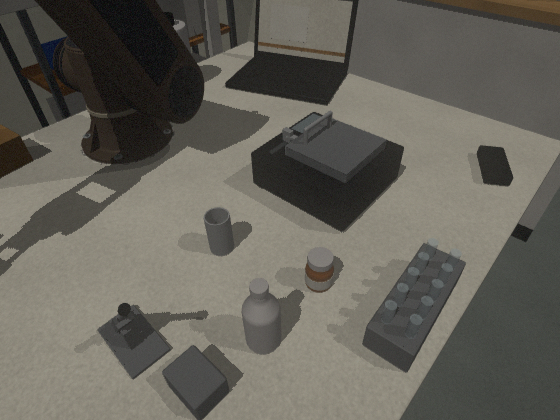

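View pics/top0.png

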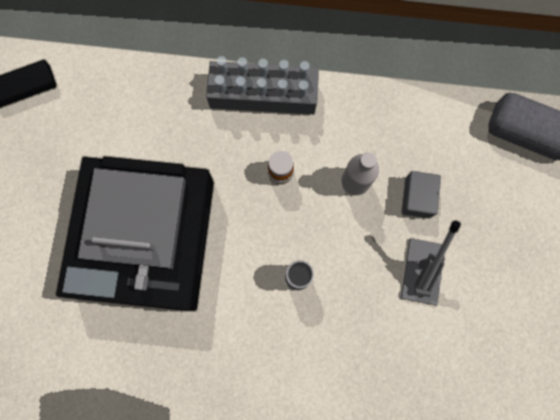

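The scene view shows the analyser at about (330,165), the cup at (218,230), the rest and probe at (130,335), the jar at (320,268), the bottle at (262,315) and the tip box at (195,380). In the top view the cup rim is at (300,274), the probe head at (455,227), the handle bar runs from (90,242) to (150,247), and the knob is at (142,276).

```bash
cat > h.py <<'E'
import numpy as np, cv2
def load(n): 
    c=np.load(f"{n}cam.npz"); return c["intrinsics"],c["view"]
def cloud(n,d):
    K,V=load(n); h,w=d.shape; u,v=np.meshgrid(np.arange(w),np.arange(h))
    x=(u-K[0,2])/K[0,0]*d; y=(v-K[1,2])/K[1,1]*d
    P=np.stack([x,-y,-d],-1)-V[:3,3]
    return P@V[:3,:3]
def ray(n,u,v,z):
    K,V=load(n); R=V[:3,:3]; o=-R.T@V[:3,3]
    r=R.T@np.array([(u-K[0,2])/K[0,0],-(v-K[1,2])/K[1,1],-1]); return o+r*(z-o[2])/r[2]
def proj(n,p):
    K,V=load(n); c=V[:3,:3]@np.array(p)+V[:3,3]; return K[0,2]+K[0,0]*c[0]/-c[2],K[1,2]-K[1,1]*c[1]/-c[2]
E
python3 - <<'E'
import numpy as np,cv2
from h import *
d=np.load("top0.npy"); C=cloud("top",d); np.set_printoptions(precision=4,suppress=True)
for n,u,v in [("table",350,330),("cuprim",300,262),("cupfloor",300,275),("head",455,227),("rod",443,250),("low",424,290),("base",413,250),("handle",120,244),("cover",130,210),("knob",142,276),("deck",190,290),("jar",281,160),("bottle",368,160),("box",423,190)]:
    print(n,C[v,u])
z=C[...,2]
img=cv2.imread("top0raw.png")
cv2.imwrite("pics/crop_r.png",cv2.resize(img[170:330,260:480],None,fx=3.5,fy=3.5,interpolation=cv2.INTER_CUBIC))
cv2.imwrite("pics/crop_a.png",cv2.resize(img[150:320,45:225],None,fx=3.5,fy=3.5,interpolation=cv2.INTER_CUBIC))
# objects table-subtracted
m=((z>0.015)&(d>0)).astype(np.uint8); n,l,s,c=cv2.connectedComponentsWithStats(m)
for i in range(1,n):
    if s[i,4]>80: print(s[i],c[i],np.median(C[l==i],0),z[l==i].max())
E
```

```text
table [ 0.4206 -0.2219  0.0015]
cuprim [ 0.5292 -0.1108  0.0832]
cupfloor [ 0.5121 -0.1161  0.0091]
head [ 0.6066 -0.3544  0.1735]
rod [ 0.5744 -0.3523  0.1231]
low [ 0.5103 -0.3509  0.0241]
base [ 0.5862 -0.3298  0.0075]
handle [0.5155 0.1914 0.1625]
cover [0.5806 0.1967 0.1241]
knob [0.4691 0.1538 0.1337]
deck [0.4564 0.0755 0.0985]
jar [ 0.7176 -0.0549  0.0738]
bottle [ 0.7111 -0.2063  0.1528]
box [ 0.6969 -0.3308  0.0506]
[ 206   56  113   57 5235] [262.2172  85.5484] [ 0.8617 -0.0014  0.061 ] 0.10538188937560053
[   0   59   56   46 1590] [25.2761 80.9239] [0.8386 0.4867 0.0297] 0.03611742482117037
[ 488   93   72   68 3326] [526.7017 124.4155] [ 0.8499 -0.5237  0.0581] 0.06700054186201884
[267 151  27  33 712] [280.2458 167.1798] [ 0.7046 -0.0548  0.0742] 0.08174808280699693
[ 342  153   37   42 1140] [360.0711 173.2482] [ 0.6999 -0.2005  0.1023] 0.1549071685004783
[   55   156   159   156 20100] [136.7844 233.5111] [0.5411 0.1791 0.1043] 0.1701621147808105
[ 402  171   39   47 1508] [421.4078 193.9576] [ 0.6894 -0.3288  0.0501] 0.05627110073799987
[ 415  220   46   78 1126] [434.1483 263.73  ] [ 0.5507 -0.3499  0.0755] 0.17730761139962192
[285 260  29  30 319] [299.5455 273.6552] [ 0.5132 -0.1133  0.0812] 0.09436327899731446
```

Run:
```python
import numpy as np,cv2
img=cv2.imread("scene0raw.png")
cv2.imwrite("pics/crop_s.png",cv2.resize(img[190:400,80:250],None,fx=2.8,fy=2.8,interpolation=cv2.INTER_CUBIC))
```

```text
(no output)
```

View pics/crop_r.png

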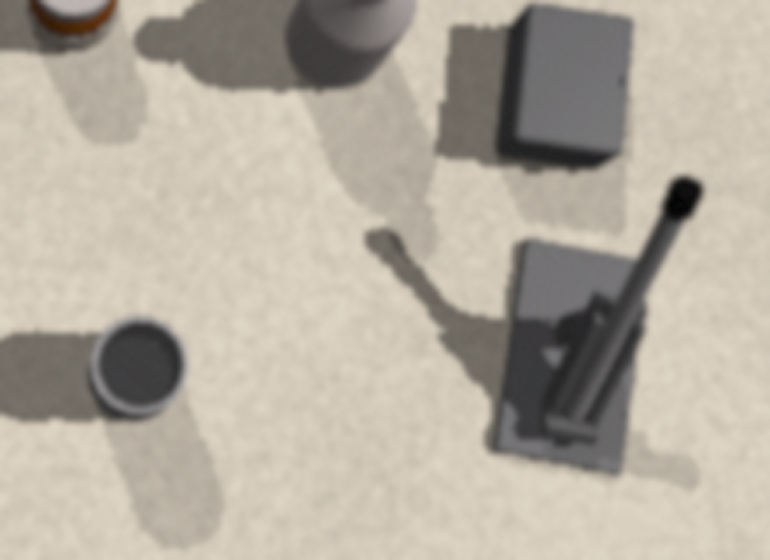

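View pics/crop_a.png

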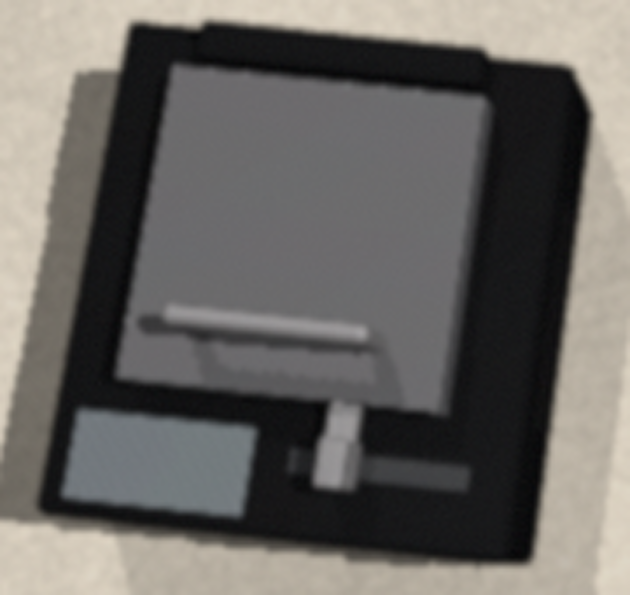

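View pics/crop_s.png

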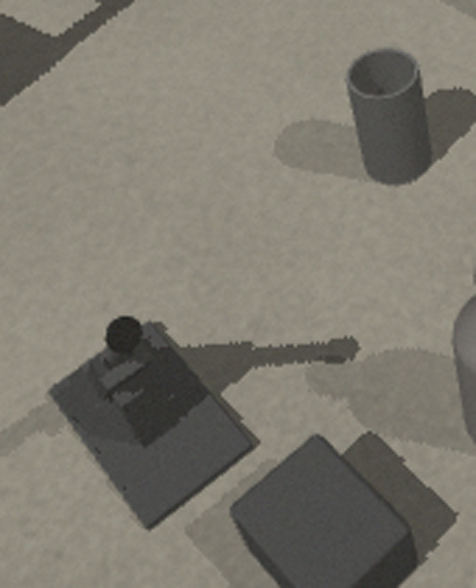

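Run:
```python
import numpy as np,cv2
from h import *
np.set_printoptions(precision=4,suppress=True)
d=np.load("top0.npy"); C=cloud("top",d); img=cv2.imread("top0raw.png")
K,V=load("top"); o=-V[:3,:3].T@V[:3,3]; print("cam",o)
z=C[...,2]; m=((z>0.015)&(d>0)).astype(np.uint8); n,l,s,c=cv2.connectedComponentsWithStats(m)
pr=l==l[227,455]
# probe: silhouettes of rod free part
P=C[pr&(z>0.085)&(z<0.165)]; 
vx=cv2.fitLine(P.astype(np.float32),cv2.DIST_HUBER,0,0.01,0.01).ravel(); a,p0=vx[:3],vx[3:]
a=a*np.sign(a[2]); print("axis",a,"lean",np.arccos(a[2]),"yaw",np.arctan2(a[1],a[0]))
v=(o-p0); v-=a*(v@a); v/=np.linalg.norm(v); p=p0+v*-0.0055
for zz in(0.02,0.09,0.13,0.15): print(zz,p+a*(zz-p[2])/a[2])
H=C[pr&(z>0.15)]; print("head proj extents", ((H-p)@a).max(), "max pts",H[((H-p)@a).argmax()])
top=((H-p)@a); 
P2=C[pr&(z>0.02)]; t=((P2-p)@a); print("t range",np.percentile(t,[0,1,5,95,99,100]))
tip=p+a*(np.percentile(t,99.5)-0.180); print("tip est",tip,"grip",tip+a*0.148)
# base plate rect: at z 0.008
bp=((np.abs(z-0.008)<0.0035)&(d>0)).astype(np.uint8); 
g=cv2.cvtColor(img,cv2.COLOR_BGR2HSV); 
dark=(img.max(2)<105).astype(np.uint8)
print(np.unique(img[240:300,400:445].reshape(-1,3),axis=0).shape, img[250,413],img[250,400],img[280,413])
# cup rim
rim=(l==l[262,300])&(z>0.075); Q=C[rim][:,:2]; 
(cx,cy),r=cv2.minEnclosingCircle(Q.astype(np.float32)); print("cup enc",cx,cy,r)
ys,xs=np.nonzero((l==l[262,300])); e=cv2.fitEllipse(cv2.convexHull(np.stack([xs,ys],1).astype(np.int32)).astype(np.float32)); print(e)
print("cup ray",ray("top",*e[0],0.09))
# handle
hb=(l==l[244,120])&(z>0.150); hb&=(np.arange(560)[None]<160); Q=C[hb]; 
ys,xs=np.nonzero(hb); r=cv2.minAreaRect(Q[:,:2].astype(np.float32)); print("handle rect",r, np.median(Q[:,2]))
f=cv2.fitLine(Q.astype(np.float32),cv2.DIST_HUBER,0,0.01,0.01).ravel(); print("handle dir",f[:3],np.arctan2(-f[0],f[1]),Q.mean(0))
# cover
cv=(np.abs(z-0.1255)<0.004)&(l==l[244,120])&(C[...,0]>0.5); r=cv2.minAreaRect(C[cv][:,:2].astype(np.float32)); print("cover",r,z[cv].mean())
dk=(l==l[244,120]); r=cv2.minAreaRect(C[dk&(z>0.094)&(z<0.12)][:,:2].astype(np.float32)); print("deck",r)
kn=(z>0.118)&dk&(C[...,0]<0.485); print("knob",C[kn].mean(0),kn.sum(),C[kn].min(0),C[kn].max(0))
```

```text
cam [ 0.4299 -0.0766  1.0191]
axis [ 0.5661 -0.0224  0.824 ] lean 0.6022915 yaw -0.039499883
0.02 [ 0.5126 -0.3513  0.02  ]
0.09 [ 0.5607 -0.3532  0.09  ]
0.13 [ 0.5882 -0.3543  0.13  ]
0.15 [ 0.6019 -0.3549  0.15  ]
head proj extents 0.07335933666836492 max pts [ 0.6172 -0.3562  0.1718]
t range [-0.1176 -0.1142 -0.1093  0.0687  0.0721  0.0734]
tip est [ 0.5145 -0.3514  0.0227] grip [ 0.5982 -0.3547  0.1447]
(1003, 3) [116 114 116] [185 200 211] [60 58 57]
cup enc 0.5074246525764465 -0.11156979203224182 0.02492494136095047
((298.87823486328125, 274.8050231933594), (27.71152687072754, 30.26675033569336), 28.822969436645508)
cup ray [ 0.5057 -0.111   0.09  ]
handle rect ((0.5183218121528625, 0.19084206223487854), (0.010061915963888168, 0.0986565351486206), 0.7624054551124573) 0.16528042098758508
handle dir [-0.0119  0.9999  0.0091] 0.011875287 [0.5179 0.1898 0.1649]
cover ((0.5740888118743896, 0.19224858283996582), (0.1500813066959381, 0.16076447069644928), 0.7089821100234985) 0.12635798277635135
deck ((0.548610508441925, 0.1911708116531372), (0.26040664315223694, 0.2398172914981842), 0.6716232299804688)
knob [0.4649 0.1568 0.1277] 210 [0.4467 0.1499 0.1181] [0.4847 0.1652 0.1369]
```

Run:
```python
import numpy as np,cv2
from h import *
np.set_printoptions(precision=4,suppress=True)
pts={"tip":(.5145,-.3514,.0227),"grip":(.5982,-.3547,.1447),"end":(.6164,-.3554,.171),"cup":(.5065,-.111,.09),"cupb":(.5065,-.111,.0),"hA":(.518,.236,.161),"hB":(.519,.146,.161),"knob":(.459,.157,.132)}
for n in("scene","top"):
    im=cv2.imread(n+"0raw.png"); im=cv2.resize(im,None,fx=3,fy=3,interpolation=cv2.INTER_CUBIC)
    for k,p in pts.items():
        u,v=proj(n,p); cv2.circle(im,(int(3*u+1),int(3*v+1)),3,(0,0,255),-1)
    if n=="scene": a=np.hstack([im[840:1140,240:600],im[560:860,540:760]]);b=im[280:580,700:1200]
    else: a=im[630:930,830:1430]; b=im[600:950,150:650]
    cv2.imwrite(f"pics/chk_{n}_a.png",a); cv2.imwrite(f"pics/chk_{n}_b.png",b)
pa=np.zeros((600,600,3),np.uint8); a=cv2.imread("pics/chk_scene_a.png"); pa[:300,:580]=a; b=cv2.imread("pics/chk_top_a.png"); pa[300:,:]=b
cv2.imwrite("pics/chkA.png",pa)
b=cv2.imread("pics/chk_scene_b.png");c=cv2.imread("pics/chk_top_b.png"); cv2.imwrite("pics/chkB.png",np.vstack([b,c])[:600])
```

```text
(no output)
```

View pics/chkA.png

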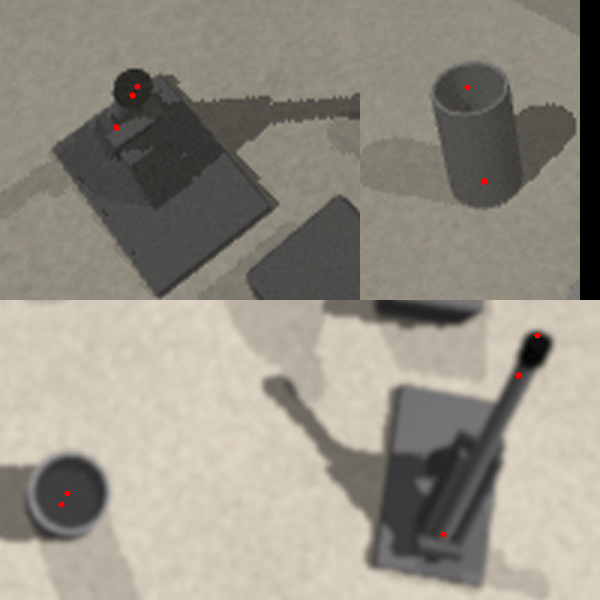

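View pics/chkB.png

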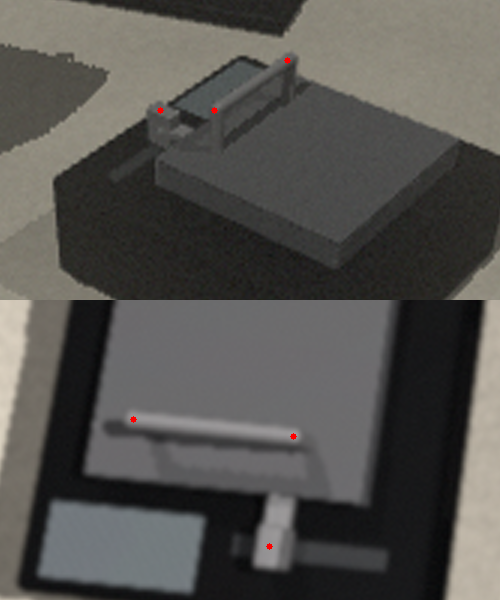

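The dots land on the handle ends, the knob, the cup and the probe in both views, to within about 2 mm. In `chkB`, the handle ends are at (160–290,60–110) in the scene half and (133–293,420–436) in the top half. I'll move above the probe first.

Request:
send_rows(
  deltas=[
    [[3.6,2.2,0,0,0,-0.035],[3.6,2.2,0,0,0,-0.035],[3.6,2.2,0,0,0,-0.035],[3.6,2.2,0,0,0,-0.035],[3.6,2.2,0,0,0,-0.035],[3.6,2.2,0,0,0,-0.035],[3.6,2.2,0,0,0,-0.035],[3.6,2.2,0,0,0,-0.035],[3.6,2.2,0,0,0,-0.035],[3.6,2.2,0,0,0,-0.035]],
  ],
  jaw=0,
  force=20,
)

```text
clock: 1.1
tcp_pos: [0.5621, -0.3668, 0.4007]
tool_rot: [1.0, -0.028, -0.002, -0.003]
wrist_force: [0.5, -0.8, 0.4]
opening: 1.0
```

Request:
send_rows(
  deltas=[
    [[1.4,0.6,-1.0,0,0,0.016],[1.4,0.6,-2.0,0,0,0],[0,0,-2.5,0,0,0],[0,0,-1.5,0,0,0],[0,0,0,0,0,0]],
  ],
)

```text
clock: 1.6
tcp_pos: [0.5946, -0.3505, 0.325]
tool_rot: [1.0, -0.015, -0.003, -0.004]
wrist_force: [0.1, 0.0, -0.3]
opening: 1.0
```

Request:
send_rows(
  deltas=[
    [[-0.2,-0.3,-1.0,0.008,0.006,0],[-0.1,-0.2,-1.0,0,0,0],[0,0,0,0,0,0]],
  ],
)

```text
clock: 1.9
tcp_pos: [0.5906, -0.357, 0.3041]
tool_rot: [1.0, -0.015, -0.006, -0.008]
wrist_force: [-0.7, 0.2, -0.4]
opening: 1.003
```

```bash
cat > snap.py <<'E'
import sys,cv2,numpy as np
from workcell import arm
n,tag=sys.argv[1:3]
c=arm.camera_params(n); s=arm.state()
p,d=arm.read_camera(n); cv2.imwrite(f"{tag}raw.png",p); np.save(f"{tag}.npy",d)
if len(sys.argv)>3:
    u0,v0,u1,v1=map(int,sys.argv[3:7]); f=min(780/(u1-u0),580/(v1-v0)); p=cv2.resize(p[v0:v1,u0:u1],None,fx=f,fy=f,interpolation=cv2.INTER_CUBIC)
cv2.imwrite(f"pics/{tag}.png",p)
np.set_printoptions(precision=4,suppress=True)
q=s["tool_rot"]; from scipy.spatial.transform import Rotation as R
r=R.from_quat(q).as_matrix(); print(s["clock"],"tcp",s["tcp_pos"],"grasp",s["tcp_pos"]+.171*r[:,2],"tz",r[:,2],"ty",r[:,1],"F",s["wrist_force"],"M",s["ft_torque"],"op",s["opening"]*95,"q",s["joints"])
E
python3 snap.py top t1 360 180 500 330; python3 snap.py scene s1 60 260 260 400
```

```text
1.9 tcp [ 0.5906 -0.357   0.3041] grasp [ 0.5886 -0.3542  0.1331] tz [-0.0117  0.016  -0.9998] ty [-0.031  -0.9994 -0.0157] F [-0.7472  0.1917 -0.4013] M [ 0.048   0.005  -0.0143] op 95.30238081468077 q [-0.64    0.6855  1.4773  0.007   0.9978  0.958 ]
1.95 tcp [ 0.5908 -0.3569  0.3048] grasp [ 0.5889 -0.3543  0.1338] tz [-0.0111  0.0155 -0.9998] ty [-0.031  -0.9994 -0.0152] F [ 0.0032  0.859  -0.2016] M [ 0.0515  0.0189 -0.0289] op 94.73486415453736 q [-0.6398  0.6847  1.4766  0.007   0.9984  0.9581]
```

View pics/s1.png

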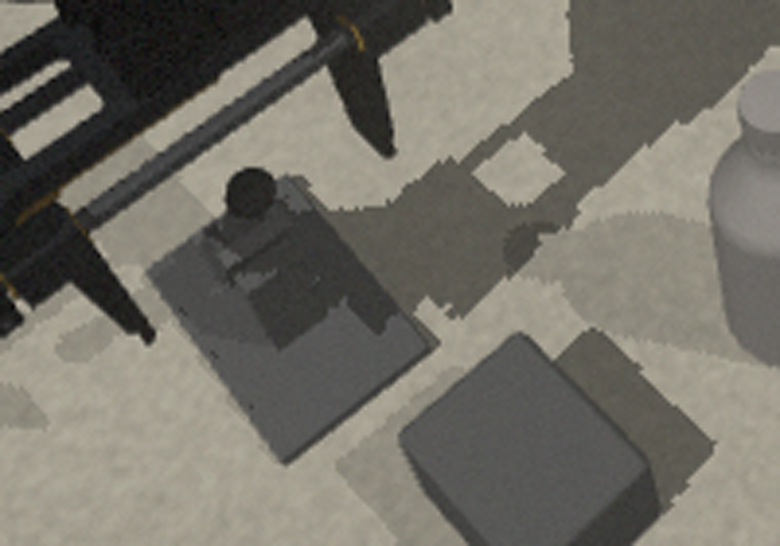

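View pics/t1.png

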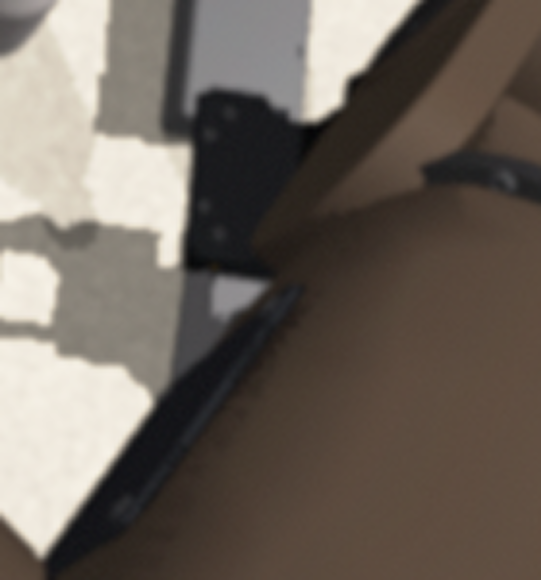

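The scene crop shows the fingers straddling the probe: the head is at (250,193) and the fingertips are at (150,335) and (390,150). I'll level the tool and then close.

Request:
send_rows(
  deltas=[
    [[0,0.27,0,-0.016,-0.011,0],[0,0,0,0,0,0]],
  ],
)

```text
clock: 2.2
tcp_pos: [0.591, -0.3541, 0.3066]
tool_rot: [1.0, -0.016, 0.002, 0.002]
wrist_force: [0.4, 0.2, -0.2]
opening: 0.999
```

Request:
send_rows(
  deltas=[
    [[0,0,0,0,0,0],[0,0,0,0,0,0],[0,0,0,0,0,0],[0,0,0,0,0,0],[0,0,0,0,0,0],[0,0,0,0,0,0]],
  ],
  jaw=1,
  force=20,
)

```text
clock: 2.8
tcp_pos: [0.5912, -0.3537, 0.3078]
tool_rot: [1.0, -0.015, 0.002, 0.002]
wrist_force: [0.1, 0.6, 0.3]
opening: 0.552
```

```bash
python3 snap.py scene s2 60 220 260 360
```

```text
2.8 tcp [ 0.5912 -0.3537  0.3078] grasp [ 0.592  -0.3545  0.1368] tz [ 0.0046 -0.0046 -1.    ] ty [-0.0304 -0.9995  0.0045] F [0.0817 0.6103 0.3125] M [-0.0142  0.0478 -0.0283] op 52.44427736293475 q [-0.6349  0.6771  1.4836 -0.0012  0.9745  0.967 ]
```

View pics/s2.png

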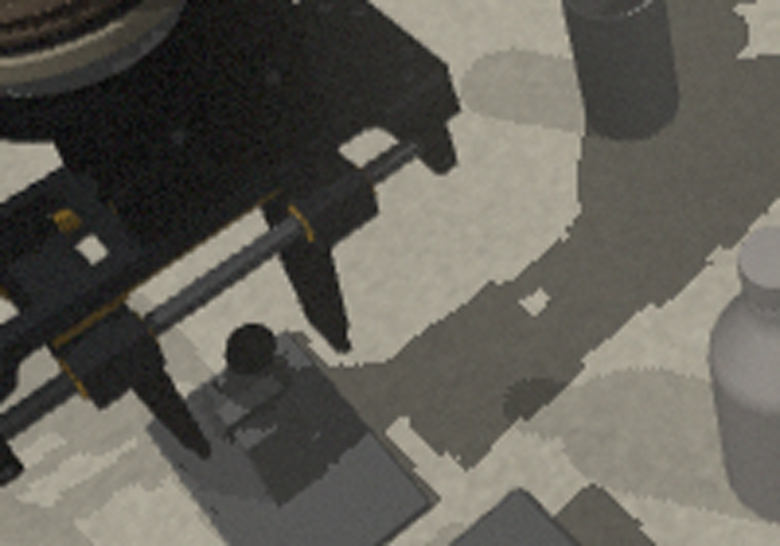

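The fingers are still closing around the rod, with the head at (250,350) between them. The tool drifts up slightly in idle rows, so I'll compensate for that.

Request:
send_rows(
  deltas=[
    [[0,0,-0.2,0,0,0],[0,0,-0.2,0,0,0],[0,0,-0.05,0,0,0],[0,0,-0.05,0,0,0],[0,0,0,0,0,0],[0,0,0,0,0,0],[0,0,0,0,0,0]],
  ],
)

```text
clock: 3.55
tcp_pos: [0.5912, -0.3535, 0.302]
tool_rot: [1.0, -0.015, 0.002, 0.002]
wrist_force: [0.1, 0.8, 0.1]
opening: 0.121
```

```bash
python3 snap.py scene s3 60 220 260 360
```

```text
3.55 tcp [ 0.5912 -0.3535  0.302 ] grasp [ 0.5918 -0.3541  0.131 ] tz [ 0.004  -0.0034 -1.    ] ty [-0.0309 -0.9995  0.0033] F [0.0674 0.7654 0.0648] M [ 0.19   -0.0107 -0.077 ] op 11.44816416670477 q [-0.6348  0.6835  1.4882 -0.0005  0.9646  0.9672]
```

View pics/s3.png

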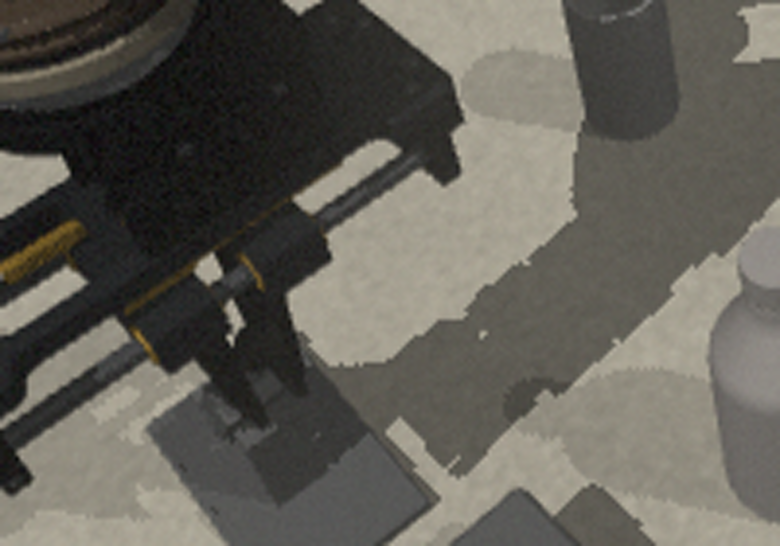

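The rod is gripped (opening 11.4 mm) with the fingers meeting on it at about (265,390). I'll draw it out along its axis.

Request:
send_rows(
  deltas=[
    [[0.6,0,0.8,0,0,0],[1.2,-0.05,1.7,0,0,0],[1.2,-0.05,1.7,0,0,0],[1.2,-0.05,1.7,0,0,0],[1.2,-0.05,1.7,0,0,0],[0,0,2.5,0,0,0],[0,0,3,0,0,0],[0,0,3,0,0,0]],
  ],
  force=30,
)

```text
clock: 4.4
tcp_pos: [0.649, -0.3552, 0.4688]
tool_rot: [1.0, -0.015, -0.0, 0.001]
wrist_force: [-1.0, -0.0, -0.8]
opening: 0.119
```

```bash
python3 snap.py scene s4 60 120 300 370
```

```text
4.4 tcp [ 0.649  -0.3552  0.4688] grasp [ 0.649  -0.3556  0.2978] tz [-0.0001 -0.002  -1.    ] ty [-0.0302 -0.9995  0.002 ] F [-1.0402 -0.0493 -0.8367] M [0.0302 0.0321 0.0034] op 11.333427305477496 q [-0.5898  0.6228  1.1453 -0.0018  1.3725  1.0115]
```

View pics/s4.png

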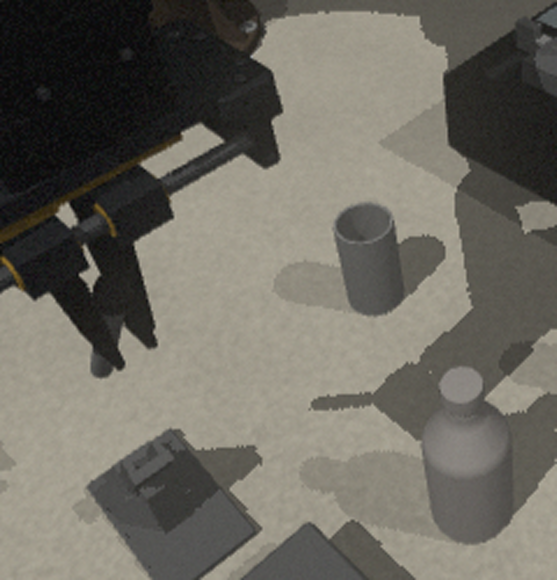

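The probe is clear of the rest and the channel is empty. I'll check the wrist range before tilting by fitting the arm's planar geometry to logged readings.

Run:
```python
import numpy as np
from scipy.optimize import least_squares
D=[(.4915,1.5595,1.0917,(.1941,-.5941,.4042)),(.6855,1.4773,.9978,(.5906,-.357,.3041)),(.6771,1.4836,.9745,(.5912,-.3537,.3078)),(.6835,1.4882,.9646,(.5912,-.3535,.302)),(.6228,1.1453,1.3725,(.649,-.3552,.4688))]
def mod(p,j2,j3,j5):
    a,b,c,r0,h,e=p
    q=j2+j3; t=q+j5
    return r0+a*np.sin(j2)+b*np.sin(q-c)+e*np.sin(t), h+a*np.cos(j2)+b*np.cos(q-c)+e*np.cos(t)
def f(p):
    o=[]
    for j2,j3,j5,P in D:
        r,z=mod(p,j2,j3,j5); o+=[r-np.hypot(P[0],P[1]),z-P[2]]
    return np.array(o+[(p[5]-.1)*.01,(p[3])*.002,(p[4]-.35)*.001])
for g in([.45,.45,0,0,.35,.1],[.6,.5,.2,.1,.3,.1]):
    s=least_squares(f,g); print(s.x.round(4),np.abs(s.fun).max())
p=s.x
for tilt in(0,.3,.45,.6):
    R,Z=np.hypot(.507-.171*np.sin(tilt),.111),.22+.171*np.cos(tilt)
    k=least_squares(lambda x:np.array(mod(p,x[0],x[1],np.pi-tilt-x[0]-x[1]))-[R,Z],[.3,1.8]).x
    print(tilt,k,"j5",np.pi-tilt-k.sum())
```

```text
[ 0.5846  0.4131 -0.1018  0.004   0.2013  0.0856] 0.00015297864063706923
[ 0.5846  0.4131 -0.1018  0.004   0.2013  0.0856] 0.00015297941516667635
0 [0.3572795  1.83178116] j5 0.9525319862386388
0.3 [0.27019731 2.01011109] j5 0.5612842541892666
0.45 [0.24395494 2.10188183] j5 0.34575588426754855
0.6 [0.2341584  2.19389825] j5 0.11353599759599575
```

Request:
send_rows(
  deltas=[
    [[-2.5,2.6,0,-0.005,-0.125,0],[-2.5,2.6,0,-0.005,-0.125,0],[-2.5,2.6,0,-0.005,-0.125,0],[-2.5,2.6,0,-0.005,-0.125,0],[-2.5,2.6,0,0,0,0.125],[-2.5,2.6,0,0,0,0.125],[-2.5,2.6,0,0,0,0.125],[-2.5,2.6,0,0,0,0.125],[0,0,0,0,0,0]],
  ],
)

```text
clock: 5.35
tcp_pos: [0.4414, -0.1389, 0.4811]
tool_rot: [0.935, 0.233, 0.26, -0.054]
wrist_force: [-0.4, -0.2, -1.3]
opening: 0.115
```

```bash
python3 snap.py scene s5 60 80 340 290;python3 snap.py top t5
```

```text
5.35 tcp [ 0.4414 -0.1389  0.4811] grasp [ 0.5203 -0.1009  0.3342] tz [ 0.4612  0.2226 -0.8589] ty [ 0.4649 -0.8852  0.0201] F [-0.418  -0.1546 -1.3341] M [-0.1696  0.2574 -0.0127] op 10.889079964889582 q [-0.5239  0.141   1.9051  0.5903  0.8645  0.22  ]
5.4 tcp [ 0.4427 -0.1401  0.4814] grasp [ 0.5218 -0.1025  0.3345] tz [ 0.4631  0.2199 -0.8586] ty [ 0.4612 -0.8871  0.0215] F [ 0.6111 -1.0275  0.0057] M [-0.1357  0.2414 -0.0274] op 11.225088131988414 q [-0.5245  0.1428  1.902   0.5896  0.8624  0.2233]
```

View pics/s5.png

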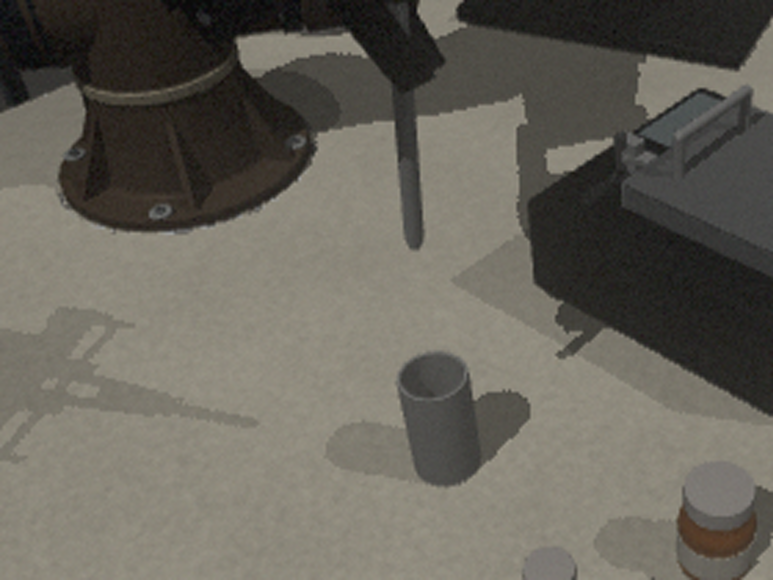

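View pics/t5.png

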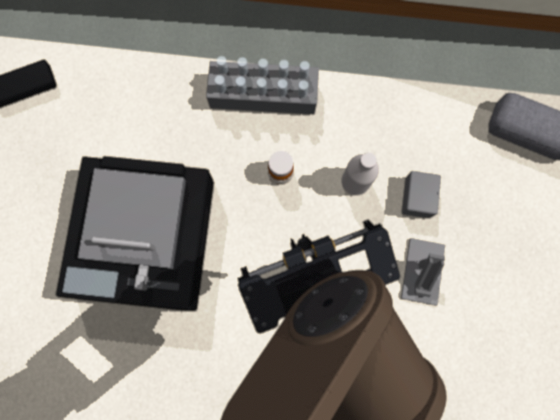

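The rod hangs nearly upright: its tip is at crop (415,245), i.e. raw (209,168), and it enters the fingers at crop (402,90). I'll measure its axis from depth.

Run:
```python
import numpy as np,cv2
from h import *
np.set_printoptions(precision=4,suppress=True)
d=np.load("s5.npy"); C=cloud("scene",d); K,V=load("scene"); o=-V[:3,:3].T@V[:3,3]
m=np.zeros(d.shape,bool); m[112:170,195:220]=1
m&=(C[...,2]>0.17)&(C[...,2]<.31)&(np.abs(C[...,0]-.51)<.06)&(np.abs(C[...,1]+.11)<.06)
P=C[m]; print(len(P))
f=cv2.fitLine(P.astype(np.float32),cv2.DIST_HUBER,0,.01,.01).ravel(); a=f[:3]*np.sign(f[2]); p=f[3:]
v=o-p; v-=a*(v@a); v/=np.linalg.norm(v); p=p-v*.005
t=((P-p)@a); tip=p+a*t.min(); print("axis",a,"tip",tip, "t",t.min(),t.max())
print("at z .3342:",p+a*(.3342-p[2])/a[2])
# cup now, scene ellipse: rim points
d0=np.load("t5.npy"); dd=np.load("scene0.npy");C0=cloud("scene",dd)
r=(np.abs(C0[...,2]-.0885)<.004)&(np.abs(C0[...,0]-.507)<.04)&(np.abs(C0[...,1]+.111)<.04)
Q=C0[r]; print(len(Q),cv2.minEnclosingCircle(Q[:,:2].astype(np.float32)))
```

```text
409
axis [0.0625 0.0525 0.9967] tip [ 0.5096 -0.1075  0.2045] t -0.056393717260527235 0.049749202125243246
at z .3342: [ 0.5177 -0.1007  0.3342]
196 ((0.5093885064125061, -0.11073227971792221), 0.02565912716090679)
```

Request:
send_rows(
  deltas=[
    [[-0.5,-0.5,0,0,0,0],[0,0,-2.5,0,0,0],[0,0,-3.5,0,0,0],[0,0,-3,0,0,0],[0,0,-1.5,0,0,0],[0,0,0,0,0,0]],
  ],
)

```text
clock: 6.05
tcp_pos: [0.4407, -0.1513, 0.3737]
tool_rot: [0.937, 0.227, 0.262, -0.049]
wrist_force: [-0.3, -0.9, 0.4]
opening: 0.119
```

```bash
python3 snap.py scene s6 120 120 300 270
```

```text
6.05 tcp [ 0.4407 -0.1513  0.3737] grasp [ 0.5207 -0.1151  0.227 ] tz [ 0.4682  0.2113 -0.858 ] ty [ 0.4519 -0.8917  0.0269] F [-0.2622 -0.9102  0.3981] M [-0.1657  0.2464  0.0575] op 11.325616713399599 q [-0.5483  0.2849  2.0519  0.7933  0.6379 -0.0654]
```

View pics/s6.png

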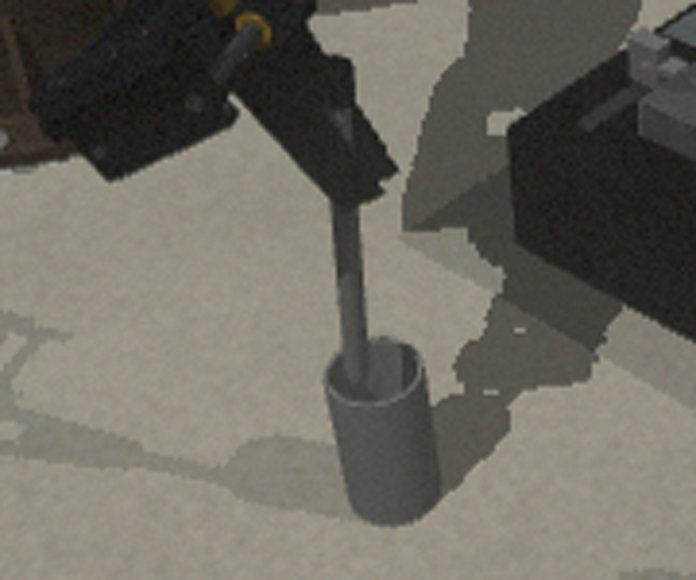

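The tip is at rim height, towards the cup's left side at crop (365,385). The arm drifted about 9 mm in -y during the descent, so I'll shift back before going in.

Request:
send_rows(
  deltas=[
    [[-0.2,0.5,0,0,0,0],[-0.2,0.4,0,0,0,0],[0,0,0,0,0,0]],
  ],
)

```text
clock: 6.4
tcp_pos: [0.4372, -0.1426, 0.3767]
tool_rot: [0.936, 0.227, 0.264, -0.048]
wrist_force: [-0.1, 0.2, -0.3]
opening: 0.12
```

```bash
python3 snap.py scene s7 120 120 300 270
```

```text
6.4 tcp [ 0.4372 -0.1426  0.3767] grasp [ 0.5179 -0.1069  0.2303] tz [ 0.4719  0.209  -0.8565] ty [ 0.4506 -0.8922  0.0305] F [-0.1469  0.1773 -0.308 ] M [-0.2017  0.2752 -0.0131] op 11.357679541322028 q [-0.5352  0.2712  2.063   0.7957  0.6293 -0.0558]
```

View pics/s7.png

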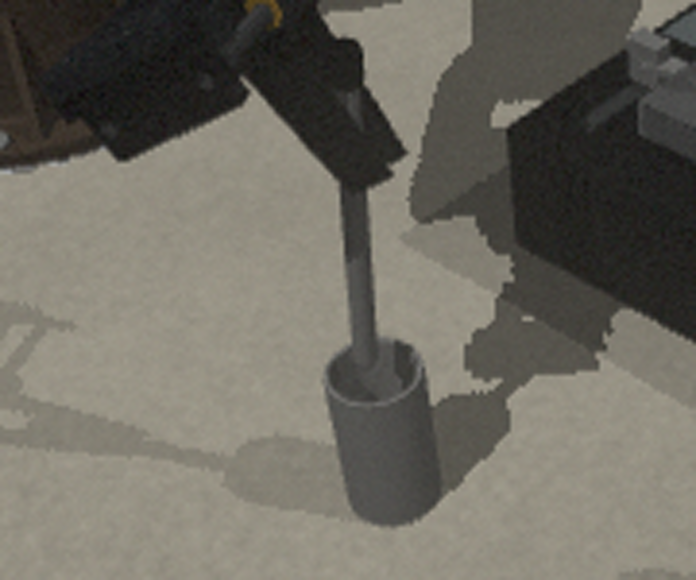

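The tip is now centred over the opening at crop (365,368). I'll descend with a drift correction.

Request:
send_rows(
  deltas=[
    [[0,0.1,-2,0,0,0],[0,0.15,-2,0,0,0],[0,0.1,-1,0,0,0],[0,0,0,0,0,0]],
  ],
)

```text
clock: 6.85
tcp_pos: [0.4376, -0.139, 0.3281]
tool_rot: [0.936, 0.228, 0.266, -0.045]
wrist_force: [0.0, 0.7, -1.1]
opening: 0.119
```

```bash
python3 snap.py scene s8 120 120 300 270
```

```text
6.85 tcp [ 0.4376 -0.139   0.3281] grasp [ 0.5192 -0.1038  0.182 ] tz [ 0.4771  0.2058 -0.8544] ty [ 0.4508 -0.8919  0.0369] F [ 0.0087  0.7093 -1.1156] M [-0.1456  0.2713  0.0158] op 11.293923835959031 q [-0.5272  0.3521  2.1222  0.9703  0.5311 -0.2577]
```

View pics/s8.png

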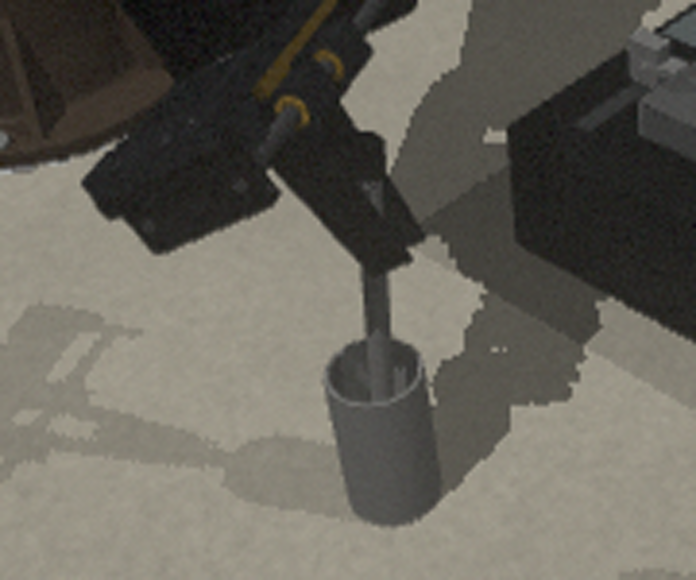

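The probe is inside the cup and centred (rod enters at crop (377,345)). I'll continue to just above the floor.

Request:
send_rows(
  deltas=[
    [[-0.1,0.0,-1.5,0,0,0],[-0.1,0.0,-1.5,0,0,0],[0,0,-0.8,0,0,0],[0,0,0,0,0,0]],
  ],
)

```text
clock: 7.3
tcp_pos: [0.4366, -0.1396, 0.2933]
tool_rot: [0.935, 0.229, 0.269, -0.043]
wrist_force: [-0.3, -0.0, 0.9]
opening: 0.12
```

```bash
python3 snap.py scene s9 120 120 300 270
```

```text
7.3 tcp [ 0.4366 -0.1396  0.2933] grasp [ 0.5193 -0.1049  0.1477] tz [ 0.4834  0.203  -0.8515] ty [ 0.4508 -0.8916  0.0434] F [-0.2779 -0.0338  0.9045] M [-0.1483  0.2645  0.0167] op 11.426279064304072 q [-0.5297  0.4174  2.1591  1.1446  0.4787 -0.4588]
```

View pics/s9.png

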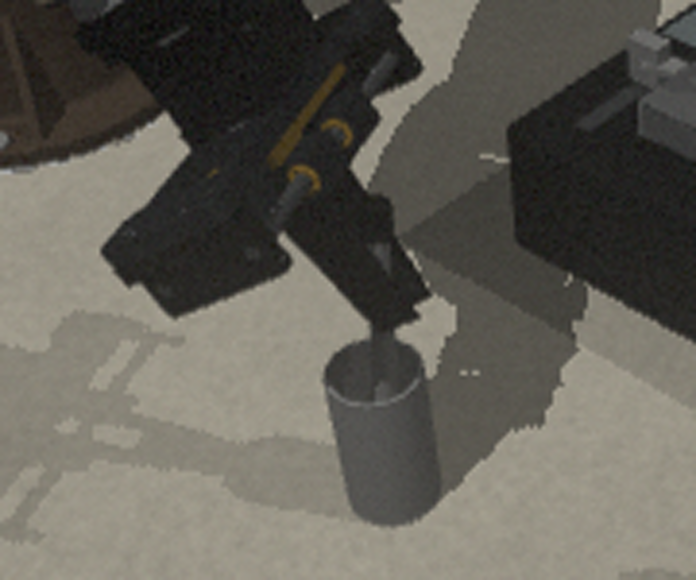

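Request:
send_rows(
  deltas=[
    [[0,0,-0.5,0,0,0],[0,0,-0.5,0,0,0],[0,0,-0.3,0,0,0]],
  ],
)

```text
clock: 7.65
tcp_pos: [0.4378, -0.1399, 0.2836]
tool_rot: [0.933, 0.229, 0.273, -0.041]
wrist_force: [-1.1, 2.9, 29.9]
opening: 0.119
```

The probe tip is on the cup floor (30 N upwards). I'll ease off and let go.

Request:
send_rows(
  deltas=[
    [[0,0,0.25,0,0,0],[0,0,0,0,0,0]],
  ],
)

```text
clock: 7.85
tcp_pos: [0.4382, -0.14, 0.2867]
tool_rot: [0.933, 0.229, 0.274, -0.041]
wrist_force: [0.1, 1.1, -0.5]
opening: 0.121
```

Request:
send_rows(
  deltas=[
    [[0,0,0,0,0,0],[0,0,0,0,0,0],[0,0,0,0,0,0],[0,0,0,0,0,0],[0,0,0,0,0,0]],
  ],
  jaw=0.55,
)

```text
clock: 8.35
tcp_pos: [0.438, -0.14, 0.2862]
tool_rot: [0.933, 0.229, 0.274, -0.041]
wrist_force: [1.0, -0.0, 0.9]
opening: 0.439
```

```bash
python3 snap.py scene s10 120 120 300 270
```

```text
8.35 tcp [ 0.438  -0.14    0.2862] grasp [ 0.5221 -0.1055  0.1414] tz [ 0.492   0.2016 -0.8469] ty [ 0.4505 -0.8914  0.0496] F [ 1.0431 -0.0151  0.9236] M [-0.0598  0.2607 -0.0442] op 41.67442138283769 q [-0.5295  0.4331  2.1639  1.2032  0.4698 -0.5224]
```

View pics/s10.png

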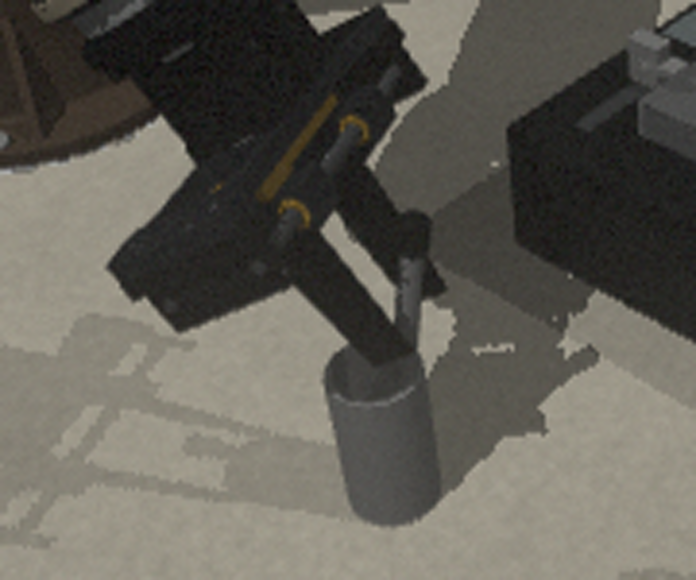

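The probe is released and leans on the rim, with its head at crop (415,235). I'll back off along the tool axis.

Request:
send_rows(
  deltas=[
    [[-0.9,-0.4,1.6,0,0,0],[-0.9,-0.4,1.7,0,0,0],[-0.9,-0.4,1.7,0,0,0],[-0.9,-0.4,1.8,0,0,0],[-0.5,-0.2,2,0,0,0],[0,0,2,0,0,0]],
  ],
)

```text
clock: 9.0
tcp_pos: [0.395, -0.1582, 0.3953]
tool_rot: [0.934, 0.229, 0.271, -0.043]
wrist_force: [1.2, -0.3, -0.4]
opening: 0.449
```

```bash
python3 snap.py scene s11 90 100 300 270
```

```text
9.0 tcp [ 0.395  -0.1582  0.3953] grasp [ 0.4781 -0.1234  0.25  ] tz [ 0.4861  0.2038 -0.8498] ty [ 0.4508 -0.8915  0.044 ] F [ 1.2    -0.2597 -0.446 ] M [-0.1228  0.2397  0.    ] op 42.66312602102406 q [-0.6247  0.1961  2.1093  0.7892  0.686  -0.1219]
```

View pics/s11.png

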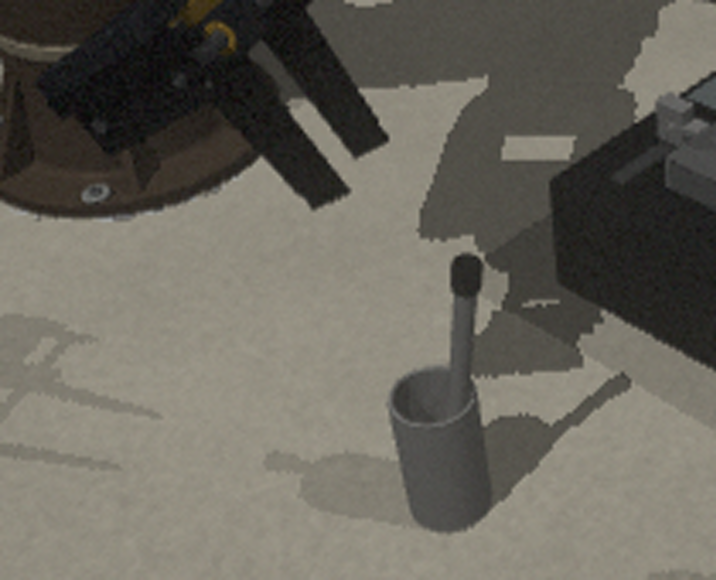

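The probe stands in the cup (head at crop (467,270), cup upright) and the gripper is clear. Next I'll work out the turn needed for the handle.

```bash
cat > turn.py <<'E'
import numpy as np
from workcell import arm
from scipy.spatial.transform import Rotation as R
np.set_printoptions(precision=4,suppress=True)
s=arm.state(); c=R.from_quat(s["tool_rot"])
def go(P,yaw=0.012):
    y=np.array([np.cos(yaw),np.sin(yaw),0]); z=np.array([0,0,-1.]); T=R.from_matrix(np.stack([np.cross(y,z),y,z],1))
    v=(T*c.inv()).as_rotvec(); print("rotvec",v,"shift cm",(np.array(P)-s["tcp_pos"])*100,"F",s["wrist_force"],"op",s["opening"]*95)
E
python3 -c "
from turn import *
go([.5185,.191,.45])"
```

```text
rotvec [-0.4741  0.3446  1.0714] shift cm [12.3029 34.9341  5.2012] F [0.9778 0.1219 2.9686] op 42.909243011060596
```

Request:
send_rows(
  deltas=[
    [[0,0,3,0,0,0],[1.3,3.7,1.5,-0.05,0.036,0.112],[1.3,3.7,1,-0.05,0.036,0.112],[1.3,3.7,0,-0.05,0.036,0.112],[1.3,3.7,0,-0.05,0.036,0.112],[1.3,3.7,0,-0.05,0.036,0.112],[1.3,3.7,0,-0.05,0.036,0.112],[1.3,3.7,0,-0.05,0.036,0.112],[1.3,3.7,0,-0.05,0.036,0.112],[1.3,3.7,0,-0.05,0.036,0.112],[0,0,0,0,0,0]],
  ],
  jaw=0.3,
)

```text
clock: 10.15
tcp_pos: [0.5143, 0.1883, 0.453]
tool_rot: [0.711, 0.704, 0.01, 0.003]
wrist_force: [0.1, -0.1, -0.5]
opening: 0.701
```

```bash
python3 -c "
from turn import *
go([.5185,.191,.332])"; python3 snap.py scene s12
```

```text
rotvec [-0.0093  0.0178  0.0217] shift cm [  0.419    0.2651 -12.0979] F [ 0.0714 -0.1119 -0.4914] op 66.58342551466092
10.15 tcp [0.5143 0.1883 0.453 ] grasp [0.5174 0.1899 0.282 ] tz [ 0.0179  0.0091 -0.9998] ty [ 0.9998 -0.0098  0.0178] F [ 0.0714 -0.1119 -0.4914] M [-0.0293 -0.0507 -0.0071] op 66.58342551466092 q [0.2297 0.3305 1.6887 0.0054 1.1029 0.2371]
```

View pics/s12.png

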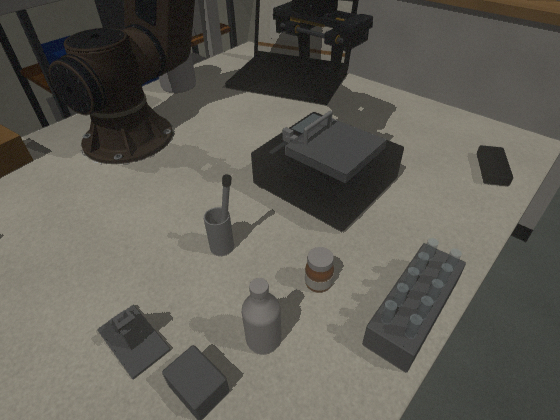

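The probe stands in the cup at (220,220). The gripper hangs over the analyser, partly hidden in this view. I'll descend onto the handle.

Request:
send_rows(
  deltas=[
    [[0.2,0.15,-2.5,-0.009,0.018,0.022],[0.2,0.1,-3,0,0,0],[0,0,-3,0,0,0],[0,0,-1.5,0,0,0],[0,0,0,0,0,0]],
  ],
  jaw=0.55,
)

```text
clock: 10.7
tcp_pos: [0.516, 0.1859, 0.349]
tool_rot: [0.706, 0.708, 0.002, -0.002]
wrist_force: [-0.1, 0.1, 0.8]
opening: 0.455
```

```bash
python3 -c "
from turn import *
go([.5185,.191,.332])"; python3 snap.py scene s13 210 40 420 200;  python3 snap.py wrist w13
```

```text
rotvec [-0.0048  0.0003  0.009 ] shift cm [ 0.2462  0.5054 -1.696 ] F [-0.0882  0.05    0.7669] op 43.207874298570914
10.7 tcp [0.516  0.1859 0.349 ] grasp [0.5161 0.1868 0.178 ] tz [ 0.0003  0.0048 -1.    ] ty [1.     0.003  0.0003] F [-0.0882  0.05    0.7669] M [ 0.0019 -0.1066  0.0871] op 43.207874298570914 q [0.2247 0.4489 1.8112 0.006  0.8802 0.2179]
10.75 tcp [0.5162 0.186  0.35  ] grasp [0.5164 0.1868 0.179 ] tz [ 0.0014  0.005  -1.    ] ty [1.     0.003  0.0014] F [ 0.095  -0.493  -0.2122] M [-0.0765 -0.0952 -0.0147] op 42.78113590241834 q [0.2247 0.4477 1.81   0.0059 0.8815 0.2179]
```

View pics/s13.png

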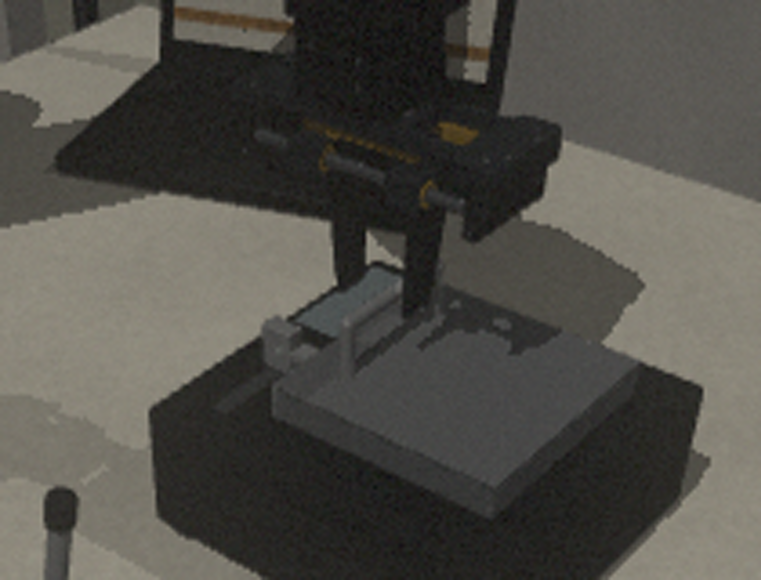

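View pics/w13.png

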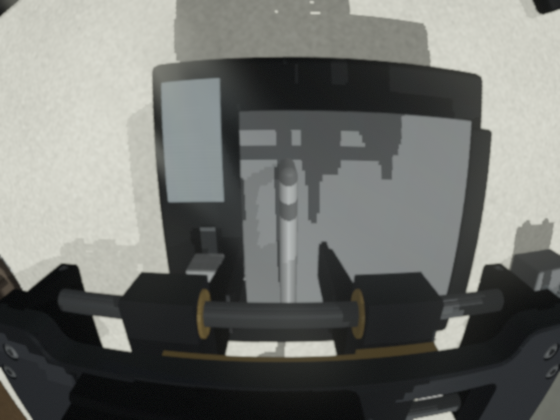

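The handle bar lies between the fingers: the wrist view has it at u≈288, with the finger mounts at 205 and 358. I'll lower the last bit and grip.

Request:
send_rows(
  deltas=[
    [[0.15,0.4,-1.0,0,0,0],[0,0,-0.8,0,0,0],[0,0,-0.1,0,0,0],[0,0,0,0,0,0]],
  ],
)

```text
clock: 11.2
tcp_pos: [0.5183, 0.19, 0.3332]
tool_rot: [0.706, 0.708, 0.005, 0.0]
wrist_force: [-0.3, -0.1, 0.5]
opening: 0.453
```

Request:
send_rows(
  deltas=[
    [[0,0,0,0,0,0],[0,0,0,0,0,0],[0,0,0,0,0,0],[0,0,0,0,0,0],[0,0,0,0,0,0],[0,0,0,0,0,0],[0,0,0,0,0,0]],
  ],
  jaw=1,
  force=25,
)

```text
clock: 11.9
tcp_pos: [0.5188, 0.1901, 0.334]
tool_rot: [0.706, 0.708, 0.007, 0.001]
wrist_force: [1.0, 0.2, -0.0]
opening: 0.097
```

```bash
python3 -c "
from turn import *
go([.5185,.191,.332])"; python3 snap.py scene s14 210 40 420 200
```

```text
rotvec [-0.0075  0.011   0.0096] shift cm [-0.0255  0.0926 -0.2033] F [ 0.9832  0.1906 -0.0444] op 9.20024778000725
11.9 tcp [0.5188 0.1901 0.334 ] grasp [0.5206 0.1913 0.163 ] tz [ 0.0111  0.0074 -0.9999] ty [0.9999 0.0023 0.0111] F [ 0.9832  0.1906 -0.0444] M [ 0.0293 -0.1609  0.0728] op 9.20024778000725 q [0.231  0.4723 1.8187 0.0063 0.8381 0.2244]
```

View pics/s14.png

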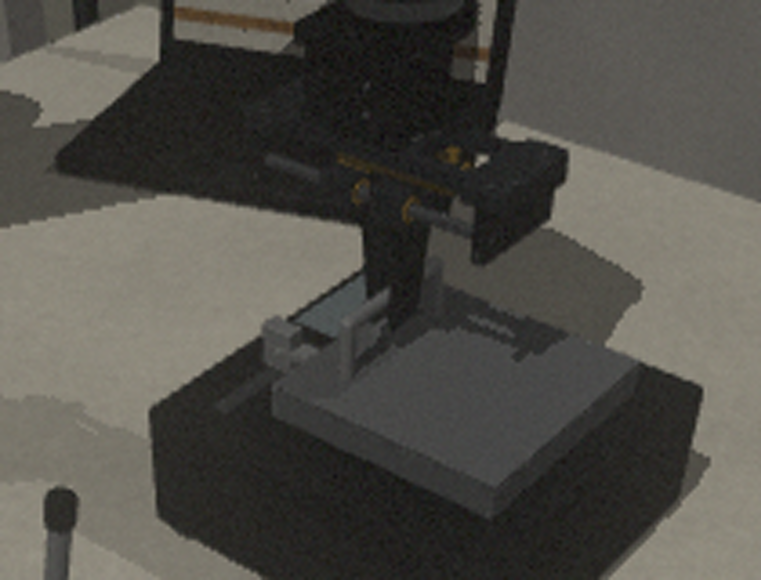

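The fingers are closed on the bar (9.2 mm) near (395,305). Now the gentle tug, in small steps.

Request:
send_rows(
  deltas=[
    [[0,0,0.2,0,0,0],[0,0,0.2,0,0,0]],
  ],
)

```text
clock: 12.15
tcp_pos: [0.5198, 0.1901, 0.3378]
tool_rot: [0.706, 0.708, 0.008, 0.002]
wrist_force: [7.2, -0.1, -8.1]
opening: 0.1
```

Request:
send_rows(
  deltas=[
    [[0,0,0.2,0,0,0]],
  ],
)

```text
clock: 12.25
tcp_pos: [0.5204, 0.19, 0.3397]
tool_rot: [0.706, 0.708, 0.009, 0.003]
wrist_force: [7.5, 0.4, -7.8]
opening: 0.096
```

```bash
python3 -c "
from turn import *
go([.5185,.191,.332])"
```

```text
rotvec [-0.0079  0.0163  0.0095] shift cm [-0.1926  0.0978 -0.7715] F [ 7.4677  0.3517 -7.8304] op 9.14760807065491
```

Request:
send_rows(
  deltas=[
    [[0,0,0.25,0,0,0]],
  ],
)

```text
clock: 12.35
tcp_pos: [0.5212, 0.19, 0.3421]
tool_rot: [0.706, 0.708, 0.009, 0.004]
wrist_force: [8.6, 0.0, -8.1]
opening: 0.099
```

Request:
send_rows(
  deltas=[
    [[0,0,0.2,0,0,0]],
  ],
)

```text
clock: 12.45
tcp_pos: [0.5219, 0.1899, 0.344]
tool_rot: [0.706, 0.708, 0.01, 0.004]
wrist_force: [6.9, 1.3, -7.7]
opening: 0.096
```

```bash
python3 snap.py scene s15 210 40 420 200
python3 - <<'E'
import numpy as np
from h import *
np.set_printoptions(precision=4,suppress=True)
for f in("scene0","s14","s15"):
    C=cloud("scene",np.load(f+".npy")); P=C[120:170,285:390].reshape(-1,3)
    # cover-top region in analyser frame
    c,s=np.cos(.012),np.sin(.012); q=P[:,:2]-[.5486,.1912]; X=q@[c,s]; Y=q@[-s,c]
    m=(X>-.04)&(X<.08)&(Y<-.02)&(Y>-.075)&(P[:,2]>.115)&(P[:,2]<.145)
    A=np.c_[X[m],np.ones(m.sum())]; print(f,m.sum(),np.linalg.lstsq(A,P[m,2],rcond=None)[0])
E
```

```text
12.45 tcp [0.5219 0.1899 0.344 ] grasp [0.5254 0.1914 0.173 ] tz [ 0.0207  0.0083 -0.9998] ty [0.9998 0.0021 0.0207] F [ 6.8903  1.3006 -7.654 ] M [ 0.1231 -1.1129  0.0375] op 9.139439944324387 q [0.2296 0.4619 1.8038 0.0045 0.8539 0.2245]
scene0 850 [-0.0175  0.1282]
s14 858 [-0.015   0.1281]
s15 889 [-0.08    0.1354]
```

View pics/s15.png

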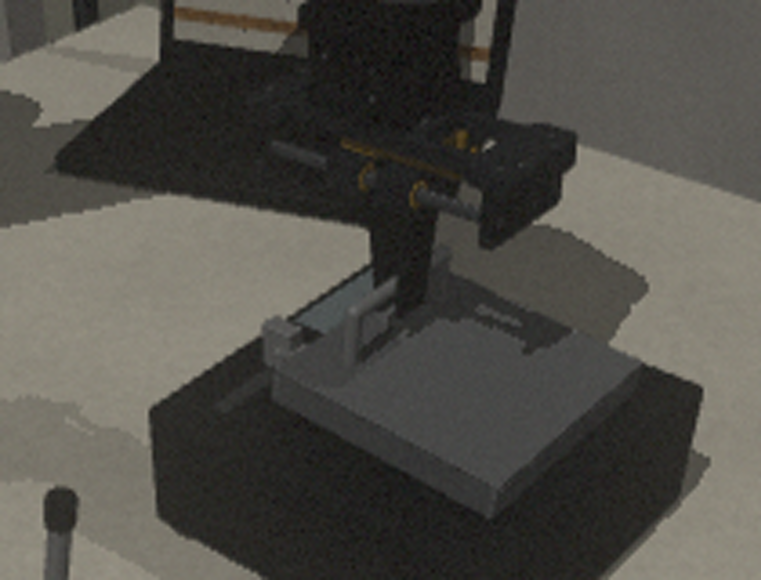

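The cover's slope in the images changed by about 0.065 rad and the handle rose 10 mm. The force stayed steady at about 8 N, where a caught cover would have stopped hard at 5 mm. So it looks free, and I'll raise a little further along the arc to be certain.

Request:
send_rows(
  deltas=[
    [[0.4,0,0.6,0,0,0],[0.5,0,0.7,0,0,0],[0.6,0,0.7,0,0,0],[0.5,0,0.6,0,0,0]],
  ],
)

```text
clock: 12.9
tcp_pos: [0.5414, 0.1902, 0.3707]
tool_rot: [0.706, 0.708, 0.007, 0.002]
wrist_force: [2.1, 1.4, -6.2]
opening: 0.099
```

```bash
python3 snap.py scene s16 210 40 420 200
```

```text
12.9 tcp [0.5414 0.1902 0.3707] grasp [0.5435 0.1915 0.1997] tz [ 0.0121  0.0076 -0.9999] ty [0.9999 0.0023 0.0122] F [ 2.1083  1.3628 -6.2465] M [ 0.2054 -0.2123  0.0442] op 9.418113739942887 q [0.2221 0.4541 1.7292 0.0058 0.9448 0.2164]
```

View pics/s16.png

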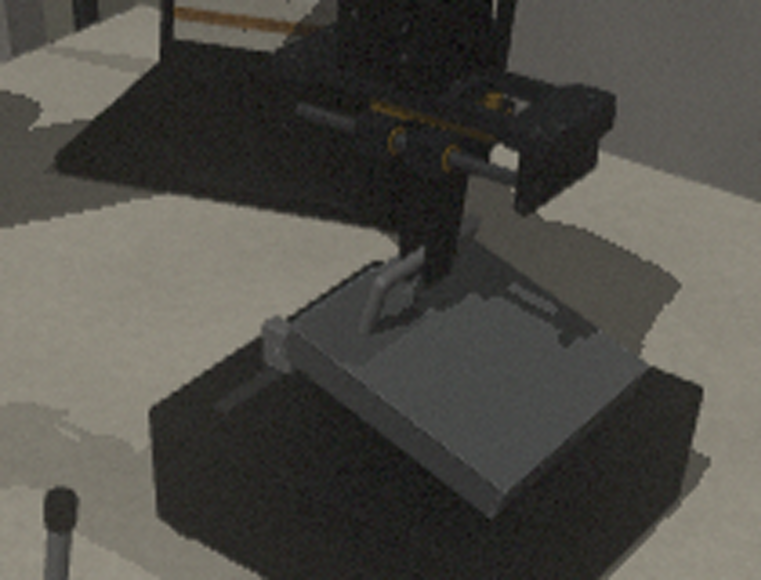

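The cover is clearly free: its front edge has risen to about (290,330) while the knob is still at (277,345). The catch can stay untouched. I'll continue along the arc.

Request:
send_rows(
  deltas=[
    [[0.9,0,0.85,0,0,0],[1.0,0,0.9,0,0,0],[1.1,0,0.7,0,0,0],[1.2,0,0.65,0,0,0]],
  ],
)

```text
clock: 13.35
tcp_pos: [0.5836, 0.1906, 0.4049]
tool_rot: [0.706, 0.708, 0.006, 0.0]
wrist_force: [-2.3, 2.2, -3.8]
opening: 0.095
```

```bash
python3 snap.py scene s17 210 20 420 180
```

```text
13.35 tcp [0.5836 0.1906 0.4049] grasp [0.5851 0.1919 0.2339] tz [ 0.0087  0.0081 -0.9999] ty [1.     0.0027 0.0088] F [-2.2709  2.154  -3.8294] M [0.2539 0.3957 0.0223] op 8.978353043983104 q [0.2073 0.4736 1.5894 0.007  1.0684 0.2012]
```

View pics/s17.png

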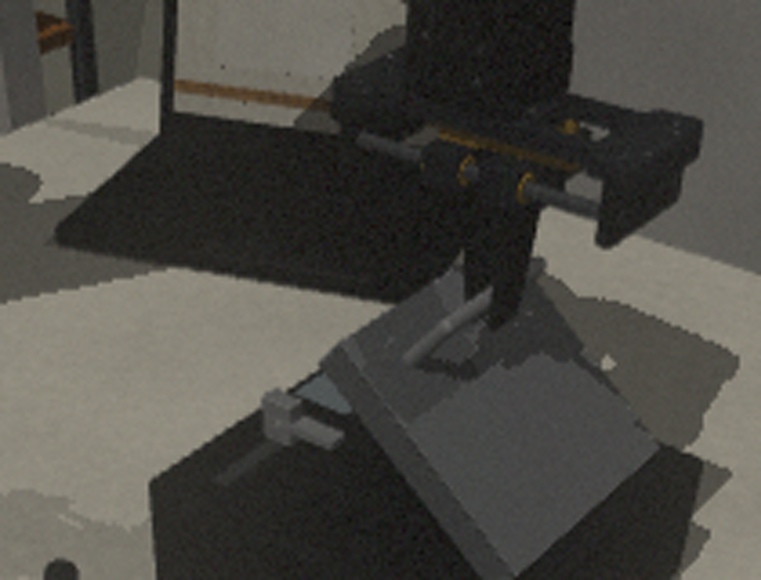

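Request:
send_rows(
  deltas=[
    [[1.25,0,0.5,0,0,0],[1.25,0,0.35,0,0,0],[1.2,0,0.25,0,0,0],[1.1,0,0.1,0,0,0],[0,0,0,0,0,0]],
  ],
)

```text
clock: 13.9
tcp_pos: [0.6337, 0.1903, 0.4207]
tool_rot: [0.706, 0.708, 0.008, 0.002]
wrist_force: [-0.9, 0.3, -1.8]
opening: 0.093
```

```bash
python3 snap.py scene s18 210 20 420 180
```

```text
13.9 tcp [0.6337 0.1903 0.4207] grasp [0.636  0.1918 0.2497] tz [ 0.0136  0.0085 -0.9999] ty [0.9999 0.0025 0.0136] F [-0.8806  0.3236 -1.8248] M [0.1307 0.1207 0.0859] op 8.858948723392643 q [0.1913 0.5287 1.4455 0.0063 1.1525 0.1861]
```

View pics/s18.png

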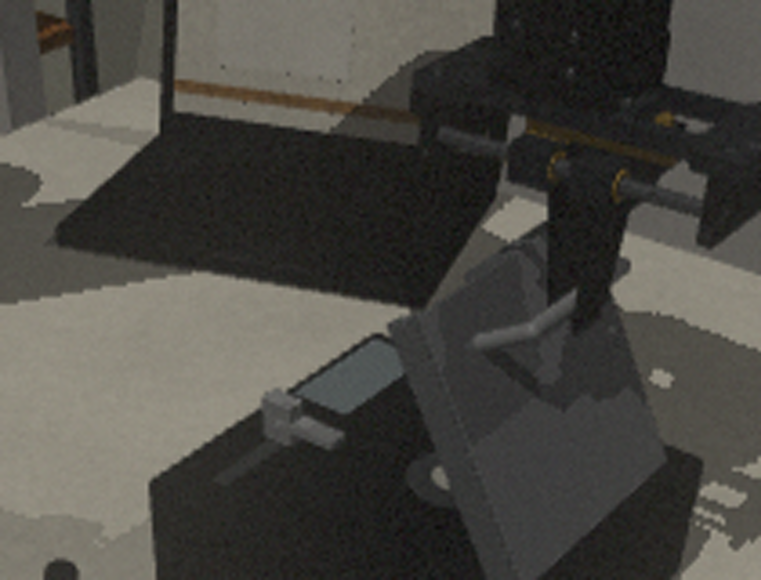

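The cover stands steeply open with the handle still in the fingers at (575,310). I'll measure the cover angle and check the probe and the bystanders before handing in.

```bash
python3 snap.py top t19; python3 snap.py scene s19
python3 - <<'E'
import numpy as np,cv2
from h import *
np.set_printoptions(precision=4,suppress=True)
C=cloud("scene",np.load("s19.npy"))[:190].reshape(-1,3)
c,s=np.cos(.012),np.sin(.012); q=C[:,:2]-[.5486,.1912]; X=q@[c,s]; Y=q@[-s,c]; Z=C[:,2]
m=(X>0)&(X<.14)&(Y<-.02)&(Y>-.075)&(Z>.115)&(Z<.235)
f=cv2.fitLine(np.c_[X[m],Z[m]].astype(np.float32),cv2.DIST_HUBER,0,.01,.01).ravel(); print(m.sum(),f,"angle deg",np.degrees(np.arctan2(abs(f[1]),-f[0]*np.sign(f[1]))))
for n,a,b in(("top","top0","t19"),("scene","scene0","s19")):
    A=cloud(n,np.load(a+".npy")); B=cloud(n,np.load(b+".npy"))
    for k,x,y,z in(("jar",.705,-.055,.055),("bottle",.70,-.20,.1),("box",.69,-.329,.04),("cup",.508,-.111,.075)):
        r=[]
        for P in(A,B):
            mm=(P[...,2]>z)&(np.hypot(P[...,0]-x,P[...,1]-y)<.06)&(P[...,2]<(.095 if k=="cup" else .2)); r.append(np.r_[P[mm].mean(0),mm.sum()])
        print(n,k,*r)
E
```

```text
13.95 tcp [0.6331 0.1903 0.4206] grasp [0.6354 0.1917 0.2496] tz [ 0.0131  0.0084 -0.9999] ty [0.9999 0.0027 0.0131] F [-1.4892 -0.0819  0.6679] M [0.0063 0.0996 0.1181] op 9.336117117494647 q [0.1914 0.528  1.4469 0.0063 1.1523 0.1862]
14.0 tcp [0.6328 0.1904 0.4206] grasp [0.635  0.1918 0.2496] tz [ 0.0128  0.0082 -0.9999] ty [0.9999 0.0028 0.0128] F [-1.388  -0.3865  0.9348] M [-0.0113  0.0099  0.077 ] op 8.948453958750163 q [0.1916 0.5276 1.4477 0.0062 1.1522 0.1863]
1310 [ 0.5104 -0.8599  0.0787  0.1886] angle deg 59.30786
top jar [  0.711   -0.0545   0.075  491.    ] [  0.711   -0.0545   0.0748 495.    ]
top bottle [  0.7065  -0.2043   0.1236 632.    ] [  0.7066  -0.2041   0.1236 633.    ]
top box [   0.6917   -0.3312    0.0503 1309.    ] [   0.6916   -0.3312    0.0503 1313.    ]
top cup [  0.5081  -0.1124   0.0888 180.    ] [  0.5069  -0.1129   0.0884 178.    ]
scene jar [  0.7173  -0.059    0.0732 572.    ] [  0.7173  -0.059    0.0733 570.    ]
scene bottle [   0.7195   -0.2126    0.1238 1025.    ] [   0.7195   -0.2127    0.1238 1026.    ]
scene box [   0.6981   -0.3345    0.0504 2353.    ] [   0.6981   -0.3344    0.0504 2345.    ]
scene cup [  0.5101  -0.1125   0.0851 364.    ] [  0.5114  -0.1148   0.0853 350.    ]
```

View pics/s19.png

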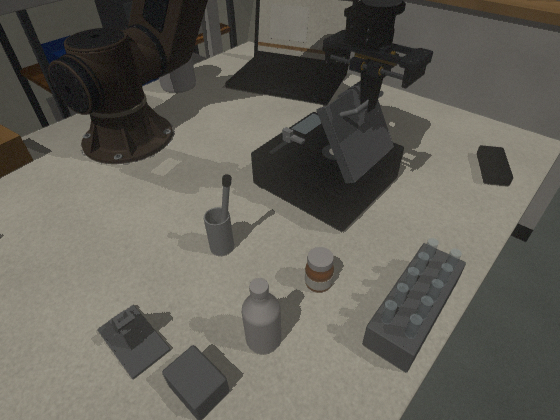

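All in place. I'll check that the hold is steady before handing in.

Request:
send_rows(
  deltas=[
    [[0.1,0,0,0,0,0],[0,0,0,0,0,0],[0,0,0,0,0,0],[0,0,0,0,0,0]],
  ],
  force=35,
)

```text
clock: 14.45
tcp_pos: [0.6326, 0.1904, 0.4206]
tool_rot: [0.706, 0.708, 0.007, 0.002]
wrist_force: [-0.4, 0.8, -0.0]
opening: 0.095
```

```bash
python3 -c "
from workcell import arm
s=arm.state(); print(s['tcp_pos'],s['wrist_force'],s['opening']*95,s['clock'])
print(arm.finish_job())"
```

```text
[0.63259855 0.1903845  0.4205618 ] [-0.43031573  0.84198511 -0.04001399] 9.003315144409086 14.45
the job is handed in; nothing more can be done
None
```

The job is done and handed in at 14.45 s. The probe stands tip-down in the steel cup and the gripper is holding the cover open at about 60°.

- **Probe:** I lifted it from the rest, lowered it until the tip touched the cup floor (about 30 N upwards) and let go. It now leans on the rim. The cup's measured position shifted by 1–3 mm.
- **Cover:** The tug took about 8 N down, 11 N in total. The handle rose past 10 mm with no hard stop, so the cover was not caught. I left the catch alone.
- **Last checks:** The depth image gave 59.3° for the cover and the handle position gave about 59.7°. The bar is still gripped and the pose was steady over the last 0.4 s. The jar, bottle and tip box had not moved measurably. No check failed.

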